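# Clamp a punch in the collet holder

### The job

Take the pointed punch out of the wooden rack, put it blunt end first into the collet holder and press it down past its spring detent until it is fully home, without ramming it. Then turn the holder's round knurled nut clockwise (seen from above) until you feel it bind on the punch, nip it up a little, 15 degrees beyond that at most, and let go; leave the other punch in the rack and everything else where it is.

Things in the scene. Friction and masses are not known exactly. Their poses are not given: they have to be found in the camera images.
- punch_mid (a point): centre of the pointed punch (loose, plain steel, 60 g): a straight 12 mm round pin, 72 mm long, z along it to its pointed top end; the top 6 mm taper to a 4 mm tip, the lowest 9 mm to a 7 mm blunt foot. It starts upright in either hole of the rack, foot down, its upper 37 mm free above the rack. Origin half-way up, 36 mm from either end
- punch_foot (a point): centre of the foot (underside) of the pointed punch, 36 mm below punch_mid
- spare_mid (a point): centre of the other punch, which stays in the rack: same 12 mm shank, but 66 mm long with a flat 20 mm wide head; origin half-way up
- rack: wooden block, fixed, 110 x 50 x 35 mm, x along its length; origin at the centre of its underside. Two upright holes, 13.5 mm wide and 25 mm deep, at x = -30 and +30 mm of its frame, one punch in each. To its left, from y = -0.08 m to +0.25 m, stands a fixed open carton 250 mm high, and beyond that a tall press (x > 0.3, y > 0.4 m, up to 0.9 m high): go over and round them
- holder: steel collet holder, fixed to the bench, upright: 96 mm square flange 12 mm thick (bolt heads to z = 18 mm), 52 mm wide foot up to z = 30 mm, 34 mm wide neck above, knurled nut z = 51 to 73 mm, and inside the nut the 25 mm wide nose, top at z = 77 mm; origin at the centre of the underside, z up
- holder_mouth (a point): centre of the nose's top, mouth of the upright bore: 13.6 mm wide, 42 mm deep to its seat; the punch stands 30 mm out when home. Two spring balls nip the shank: the foot meets them about 20 mm deep, and from there the punch does not fall by itself but needs a push of some 5 to 12 N; a sharp rise of force tells the seat
- nut_grip (a point): on the knurled nut's axis, 64 mm above the bench (fixed, does not turn). The nut is round, 44 mm wide, 22 mm high, free beside and below; it turns in place, clockwise from above to tighten, against a steady 0.3 N m, and stays where left. The jaws meet the shank after 0.5 to 1.5 rad, differing every time; then the torque climbs by about 0.12 N m every quarter radian
- collet: the three jaws inside the holder round the bore, 9 to 21 mm above the seat, which the nut draws in on the shank by 2 mm a radian. They grip well from 0.1 to 0.45 rad of nut turn past first contact; beyond that they crush the shank. Origin on the bore's axis at the seat, fixed
- seat: the floor of the bore; origin on the axis 5 mm below its upper face
- bolt_2: steel bolt 19 x 59 x 17 mm lying on the bench; origin at the centre of its underside
- bush_3: brass-like ring 38 mm wide, 12 mm high; origin at the centre of its underside
- bush_4: dark ring 28 mm wide, 16 mm high; origin at the centre of its underside
Not all that is in view belongs to the job. Leave any orange or red look-alike of the part that bears spare_mid alone.

How it is judged:
By the outcome, as a careful person would: the job done as asked, in the order asked, and still so for the second after the job is handed in, with the robot touching nothing.
It also fails if it takes over 72 s, if anything falls off the work surface, if the arm or the gripper's body presses on something with over 40 N, if the wrist force passes 120 N, or if a joint passes its speed limit or range.

### The arm

A 6-joint arm with a two-finger parallel gripper is mounted at the origin on a cart in front of the work surface, level with it; the furniture and walls round the work are solid. World frame = base frame: x ahead of the robot, y to its left, z up, the work surface at z = 0. Lengths are in m, angles in degrees, forces in N, time in s.
With the tool pointing down it reaches from about 0.4 to 0.825 m from the base axis. Payload 7 kg.
Tool frame: the origin (TCP) lies between the finger pads; the fingertips stand 22 mm ahead of it and the grasp point (between the pads) lies 3 mm ahead of it; z points along the fingers, y is the direction in which the jaws open and shut (so a half turn about z gives the same grasp; the last joint's range is limited). The gripper opens to 88 mm and grips with 3 to 60 N. Pads are 19 mm wide; open, the fingers measure 130 mm over their backs; the gripper's body (78 mm by 193 mm) begins 47 mm behind the grasp point.
Start: joints at [16.507, 20.546, 0.682, 0, -70.136, -16.507], TCP at [0.675, -0, 0.249] pointing down, gripper open.
Joint ranges: [-176.03, 176.03], [-82.01, 121.73], [-58.28, 71.71], [-173.87, 95.51], [-174.79, -0.11], [-173.66, 173.66]. Speed limits (degrees/s): [136.94, 136.94, 172.46, 180, 180, 180].

### API

Orientations are given as [roll, pitch, yaw] about the fixed x, y, z axes, in that order (R = Rz(yaw) Ry(pitch) Rx(roll)).
In Python, from plant import telemetry, cams, r gives the robot as it stands.
- The arm moves only by the tool carry_out, never from a script. Its argument "commands" is one flat list of numbers, 5 for each row, row after row: the shift along the world's x, y, z as a fraction of full scale, then the turn about the world's z as a fraction of full scale, then the gripper's target within -1 to 1 (shut at 1, half-way at 0, fully open at -1). In form: [x, y, z, turn, claw, x, y, z, turn, claw, ...]. A call has 1 to 8 rows; each row shifts and turns the commanded pose from where the row before left it; what a row does not reach is not made up. Full scale, the value 1, is 0.04 m for a shift and 4 degrees for a turn. A row lasts 1/10 s, in which the tool goes at most 50 mm and 8.59 degrees, less where a joint would pass 70% of its speed; a pose out of reach is approached as far as the arm can. A call with a number of a shift or a turn outside -1 to 1 is refused whole. A call with a gripper value outside its range is refused whole. The fingers move at their own pace and stop on an object; "grip_force" is the grip in N (left out, the last holds). Time passes only in rows, so rows that do not move let the fingers close. It gives the time, the measured TCP pose, the force and the opening at its end, in the units of the state.
- telemetry.get_state(): the state, without advancing time (a new reading comes with each control period).
- cams.capture(name): name is "scene" or "side" or "wrist"; returns a dict with "frame" (480x640x3 uint8, red, green, blue), "camera_matrix" (3x3 intrinsics, pixels), "camera_from_world" (4x4, takes a point from world to camera coordinates); the wrist camera has in their place "mount" (4x4, takes a point from camera to tool coordinates, whose origin is the TCP and whose axes are the flange's). Camera axes: x right, y down, z forward; pixel columns grow to the right and rows downward; lengths in m; the calibration is good to about 2 mm. A picture is of the moment at which its call begins: read the wrist's pose just before it. There is no depth.
- r.close_job(): hands the job in, once; it reports no verdict.
The state is a dict: "time_s": time; "joints": joint angles; "qd": joint speeds; "joint_torque": joint torques, N m; "tcp_pos": TCP position; "eef_rot": TCP orientation; "contact_force": force on the tool from outside, world axes, zero at the start; "moment": the same for the moment, N m; "gripper_width": finger opening in m.
Only numpy, scipy, OpenCV 4.12 (cv2) and the standard library are available. Lean on these libraries where they do the work, as an engineer would, in place of code of your own. Each camera call takes 0.05 s, during which the arm holds its last target. There are 200 camera calls.

## Working session

There is one attempt and no reset: what is moved stays moved. The work goes in short steps, Python scripts to look and compute and a tool call to move; the robot and the scene stay as the last step left them, time stands still between calls to the robot, and variables do not carry over. Pictures are saved under pics/ and viewed, about 8 in all and at most 12, crops included, and the job is handed in when it is done.

Besides the shell and the picture viewer there is one more tool, called in YAML: its name, and indented under it one key for each argument. carry_out: Moves the arm, as the interface text tells. Shift numbers are shares of 0.04 m and turn numbers shares of 4 degrees, none past 1 either way. Its arguments: {"type":"object","properties":{"commands":{"type":"array"},"grip_force":{"type":"number"}},"required":["commands"]}

```bash
ls; mkdir -p pics
python3 - <<'E'
from plant import telemetry,cams,r
import cv2
print(telemetry.get_state())
for n in("scene","side","wrist"):
    c=cams.capture(n); cv2.imwrite(f"pics/{n}0.png",c["frame"][:,:,::-1])
    print(n,{k:v.tolist() if hasattr(v,'tolist') else v for k,v in c.items() if k!="frame"})
E
```

```text
pics
{'time_s': 0.0, 'joints': array([ 1.65075598e+01,  2.05919261e+01,  6.32459303e-01, -2.06472966e-02,
       -7.01360371e+01, -1.65062534e+01]), 'qd': array([ 0.02744194,  0.02851318,  0.02944609,  0.04472495, -0.0574535 ,
       -0.00178296]), 'joint_torque': array([-8.00930356e-04, -5.82726967e+01,  2.93058443e+01,  6.99745238e+00,
        6.93249181e-03, -2.06530804e-04]), 'tcp_pos': array([ 6.74532650e-01, -1.70636494e-05,  2.47605478e-01]), 'eef_rot': array([ 1.79902917e+02, -8.52756296e-03, -9.00057182e+01]), 'contact_force': array([0.43877959, 0.28094639, 0.65796372]), 'moment': array([0.03929455, 0.00618259, 0.01383652]), 'gripper_width': 0.08750119486791655}
scene {'camera_matrix': [[603.3024276197713, 0.0, 319.14372588855804], [0.0, 603.3024276197713, 243.6187225942665], [0.0, 0.0, 1.0]], 'camera_from_world': [[0.8747048526194434, -0.4844154972471604, 0.015265871438750463, -0.48579515093663295], [-0.3496584260126384, -0.6525600995585444, -0.6722382773857104, 0.01288538549803852], [0.33560453799429235, 0.5826722427668315, -0.7401774460132573, 1.0159102633674524], [0.0, 0
[... 183 characters left out ...]
759881, -0.5573977649571819, 0.01233241121572551, -0.49257066747460015], [-0.2667210856596375, -0.41646782744642064, -0.8691457939647427, 0.06030096581708108], [0.489595975484072, 0.7182355326233844, -0.49440216470703646, 0.8842346307062455], [0.0, 0.0, 0.0, 1.0]]}
wrist {'camera_matrix': [[386.84167158886146, 0.0, 323.19741575277], [0.0, 386.84167158886146, 233.66429938051832], [0.0, 0.0, 1.0]], 'mount': [[7.471706258489703e-05, -0.961771769354962, -0.2738522559505137, 0.07306886456290945], [0.9999999966093365, 8.134209327728507e-05, -1.2837092141935008e-05, -0.0014902567439970538], [3.462206857048003e-05, -0.273852254062823, 0.9617717721715597, -0.13737703045360908], [0.0, 0.0, 0.0, 1.0]]}
```

View pics/scene0.png

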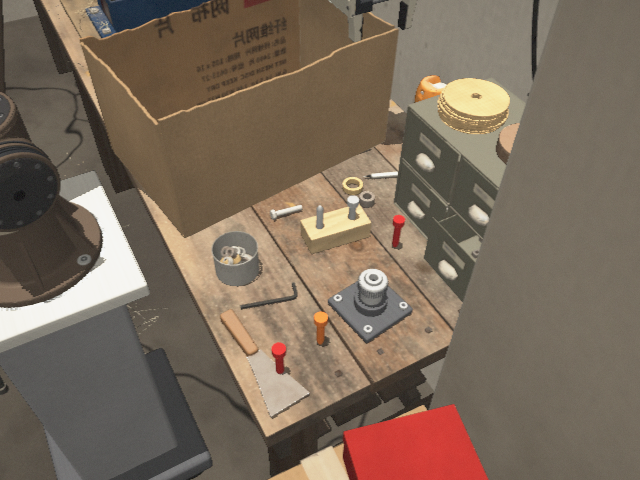

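View pics/side0.png

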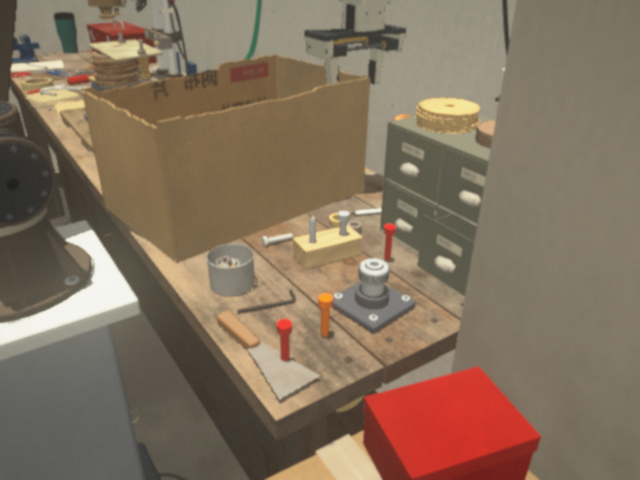

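View pics/wrist0.png

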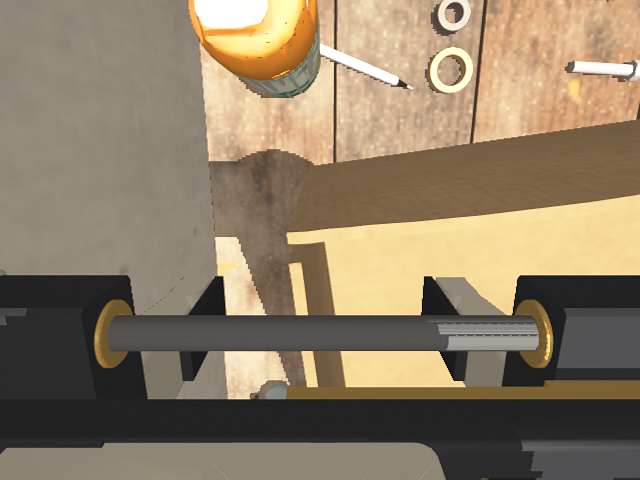

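The scene view shows the pointed punch (tip ~320,206, entering the rack ~320,227), the headed spare (~353,201) and the holder nose (~373,275). The side view shows the punch tip (312,217), spare head (344,215) and nose (374,264). The wrist camera sees the rings and the bolt beyond the carton's wall.

```bash
cat > h.py <<'E'
import numpy as np, cv2
from plant import telemetry,cams,r
from scipy.spatial.transform import Rotation as R
def cam(n):
    s=telemetry.get_state(); c=cams.capture(n)
    K=c["camera_matrix"]
    if n=="wrist":
        T=np.eye(4);T[:3,:3]=R.from_euler("xyz",s["eef_rot"],degrees=True).as_matrix();T[:3,3]=s["tcp_pos"]
        E=np.linalg.inv(T@c["mount"])
    else: E=c["camera_from_world"]
    return c["frame"],K,E
def proj(K,E,p):
    q=E[:3,:3]@np.array(p)+E[:3,3]; q=K@q; return q[:2]/q[2]
def ray(K,E,uv):
    d=E[:3,:3].T@np.linalg.inv(K)@[uv[0],uv[1],1]; o=-E[:3,:3].T@E[:3,3]; return o,d
def atz(K,E,uv,z):
    o,d=ray(K,E,uv); return o+d*(z-o[2])/d[2]
E
python3 - <<'E'
from h import *
f1,K1,E1=cam("scene");f2,K2,E2=cam("side")
P={"tip":((320,206),(312,217),.082),"rackhole":((320,227),(312,243),.035),"nose":((373,275),(374,264),.077),"spare":((353,201),(344,215),.066+.01)}
for k,(a,b,z) in P.items(): print(k,atz(K1,E1,a,z).round(4),atz(K2,E2,b,z).round(4))
for p in [(.675,0,.249),(.675,0,.5),(.6,-.08,.25),(.6,-.08,0),(0.45,-.08,.25)]: print(p,proj(K1,E1,p),proj(K2,E2,p))
A=cv2.resize(f1[180:345,250:450],None,fx=4,fy=4,interpolation=cv2.INTER_CUBIC)[:, :,::-1]
B=cv2.resize(f2[190:340,250:450],None,fx=4,fy=4,interpolation=cv2.INTER_CUBIC)[:,:,::-1]
cv2.imwrite("pics/a1.png",A[:600]);cv2.imwrite("pics/b1.png",B)
E
```

```text
tip [ 0.4409 -0.2071  0.082 ] [ 0.441  -0.2082  0.082 ]
rackhole [ 0.4404 -0.2094  0.035 ] [ 0.4385 -0.2126  0.035 ]
nose [ 0.4417 -0.3674  0.077 ] [ 0.4398 -0.3739  0.077 ]
spare [ 0.498  -0.2171  0.076 ] [ 0.4977 -0.2214  0.076 ]
(0.675, 0, 0.249) [380.96658224  20.96133376] [353.07249613  74.05748049]
(0.675, 0, 0.5) [ 396.78288569 -143.14923424] [359.36237097 -70.5618192 ]
(0.6, -0.08, 0.25) [369.09016383  52.17320845] [346.76998748  86.81234669]
(0.6, -0.08, 0) [359.22837743 169.04467567] [342.05590794 209.77769578]
(0.45, -0.08, 0.25) [287.14371499  75.70103583] [275.49382557  98.10575585]
```

View pics/a1.png

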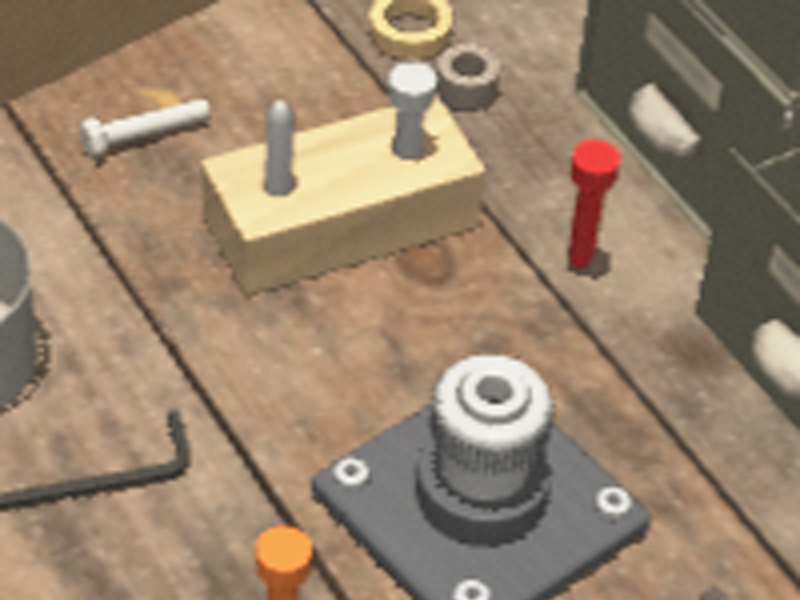

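The zoomed crop shows the punch tip at about (320,205) and its rack entry at (319.6,227), with the holder mouth at (373.1,277.1) in full-frame pixels. The two views agree within 3–6 mm. Next I go up and over, then look with the wrist camera.

carry_out:
  commands: [0,0,1,0,0.2,0,0,1,0,0.2,0,0,1,0,0.2,0,0,1,0,0.2,-0.4,-0.4,0,0,0.2,-1,-0.9,0,-0.5,0.2,-1,-0.9,0,-0.5,0.2,-1,-0.9,0,-0.5,0.2]
  grip_force: 40

```text
time_s: 1.05
tcp_pos: [0.546, -0.1172, 0.4083]
eef_rot: [180.0, -0.0, -96.0]
contact_force: [0.6, -1.0, 1.7]
gripper_width: 0.0357
```

carry_out:
  commands: [-1,-0.9,0,-0.5,0.2,-1,-0.9,0,-0.5,0.2,-0.45,-0.45,0,0,0.2,0,0,-1,0,0.2,0,0,-1,0,0.2,0,0,-1,0,0.2,0,0,-1,0,0.2,0,0,0,0,0.2]

```text
time_s: 1.85
tcp_pos: [0.4519, -0.2006, 0.2438]
eef_rot: [179.5, 0.0, -100.1]
contact_force: [-0.4, -0.4, 0.1]
gripper_width: 0.0351
```

Run:
```python
from h import *
s=telemetry.get_state();f,K,E=cam("wrist")
np.savez("w1.npz",K=K,E=E)
cv2.imwrite("pics/w1.png",f[:,:,::-1])
print(s["joints"].round(1),s["tcp_pos"],s["eef_rot"],s["contact_force"],s["moment"],s["gripper_width"])
```

```text
[ -1.2   3.9 -21.5  -0.1 -65.1  -8.8] [ 0.45189078 -0.20063059  0.24382524] [ 1.79481626e+02  2.09098538e-02 -1.00057855e+02] [-0.43154605 -0.39337912  0.09037142] [-0.03294203  0.00724775  0.0341183 ] 0.03506483535152618
```

View pics/w1.png

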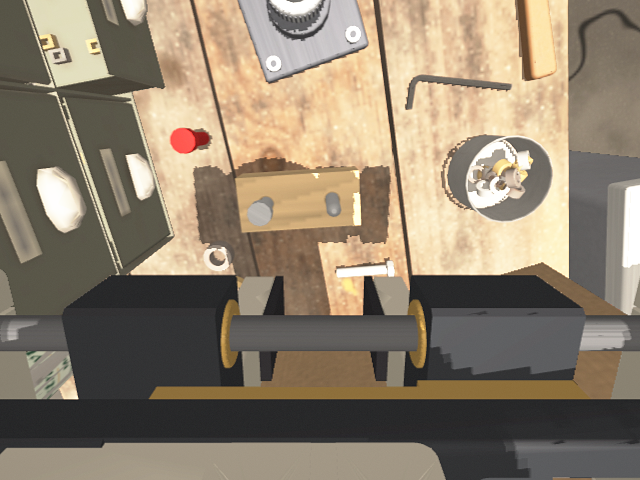

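The wrist view shows the rack with the spare head (260,211) on the left and the pointed punch (333,204) on the right. The holder is at the top (300,0). I'll zoom in on the punch for sub-pixel values.

Run:
```python
from h import *
f=cv2.imread("pics/w1.png")[160:240,225:385]
cv2.imwrite("pics/w1c.png",cv2.resize(f,None,fx=5,fy=5,interpolation=cv2.INTER_CUBIC))
```

```text
(no output)
```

View pics/w1c.png

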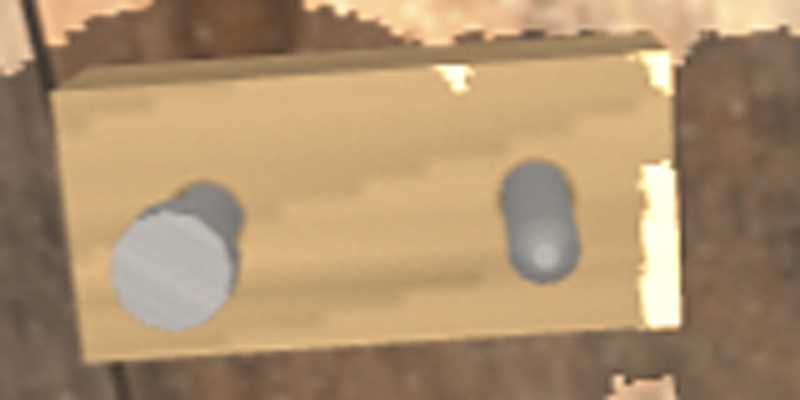

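The crop shows the pointed tip at full-frame (333.8,210.8) and the shank centre at the rack surface at (332.0,198.4).

Run:
```python
from h import *
from scipy.optimize import least_squares
w=np.load("w1.npz");K,E=w["K"],w["E"]
print("base",atz(K,E,(332,198.4),.035)); 
for z in(.072,.082): print("tip",z,atz(K,E,(333.8,210.8),z))
f1,K1,E1=cam("scene");f2,K2,E2=cam("side")
obs=[(K,E,(333.8,210.8)),(K1,E1,(319.9,205.3)),(K2,E2,(312,216.5))]
s=least_squares(lambda p:np.concatenate([proj(k,e,p)-u for k,e,u in obs]),[.44,-.2,.08]);print("tip tri",s.x,s.fun.round(1))
obs=[(K1,E1,(373.1,277.1)),(K2,E2,(373.7,263.5))]
s=least_squares(lambda p:np.concatenate([proj(k,e,p)-u for k,e,u in obs]),[.44,-.37,.077]);print("mouth",s.x,s.fun.round(1))
print(atz(K1,E1,(373.1,277.1),.077), atz(K,E,(302,1),.073))
for u,z in[((320,318),.066),((398,219),.066)]: print("lookalike head",atz(K1,E1,u,z))
```

```text
base [ 0.44217608 -0.20643015  0.035     ]
tip 0.072 [ 0.44240876 -0.20314005  0.072     ]
tip 0.082 [ 0.44238646 -0.20539421  0.082     ]
tip tri [ 0.44236492 -0.20522988  0.08130168] [ 0.   0.   0.3  0.  -0.3  0. ]
mouth [ 0.44061062 -0.37100653  0.07624382] [ 0.5  0.1 -0.5 -0.1]
[ 0.43967571 -0.37088655  0.077     ] [ 0.43918758 -0.35685508  0.073     ]
lookalike head [ 0.33903968 -0.39106634  0.066     ]
lookalike head [ 0.54699825 -0.27957399  0.066     ]
```

carry_out:
  commands: [-0.24,-0.13,-1,0,0.2,0,0,-1,0,0.2,0,0,-0.8,0,0.2,0,0,0,0,0.2,0,0,0,0,0.2]

```text
time_s: 2.5
tcp_pos: [0.4472, -0.2068, 0.1387]
eef_rot: [-179.9, -0.0, -100.0]
contact_force: [-0.3, 0.5, 0.6]
gripper_width: 0.0351
```

carry_out:
  commands: [-0.12,0.03,0,0,0.2,0,0,-0.8,0,0.2,0,0,-0.5,0,0.2,0,0,-0.24,0,0.2,0,0,0,0,0.2,0,0,0,0,0.2]

```text
time_s: 3.1
tcp_pos: [0.4418, -0.2054, 0.0763]
eef_rot: [-179.9, -0.0, -100.0]
contact_force: [-0.2, -0.3, -0.3]
gripper_width: 0.0347
```

Run:
```python
from h import *
s=telemetry.get_state();f,K,E=cam("wrist")
print(s["tcp_pos"],s["eef_rot"],s["contact_force"],s["moment"])
cv2.imwrite("pics/w2.png",f[:,:,::-1])
c=f[200:420,200:440,::-1]
cv2.imwrite("pics/w2c.png",cv2.resize(c,None,fx=2.7,fy=2.7,interpolation=cv2.INTER_CUBIC))
for z in(.035,.058,.082):print(proj(K,E,(.4423,-.2058,z)))
```

```text
[ 0.44180424 -0.20539169  0.076346  ] [-1.79886982e+02 -4.47729728e-03 -9.99750668e+01] [-0.17102649 -0.3321976  -0.25824264] [-0.02698432 -0.00165862 -0.00544806]
[324.95537756 275.61367197]
[325.08468986 295.44503993]
[325.26124894 322.52218656]
```

View pics/w2c.png

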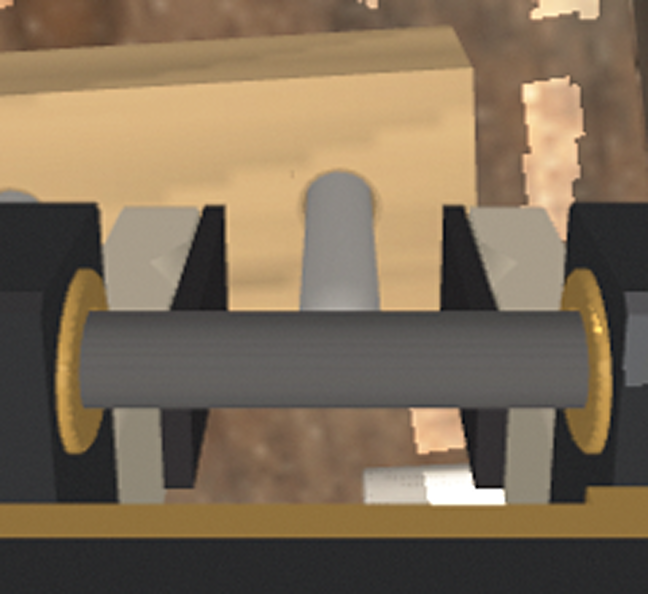

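The crop shows the shank centred between the jaws, entering the rack at about full-frame (326,276) against a predicted (325,275.6). Now I close.

carry_out:
  commands: [0,0,0,0,1,0,0,0,0,1,0,0,0,0,1,0,0,0,0,1,0,0,0.2,0,1,0,0,0.5,0,1,0,0,0.5,0,1,0,0,0.5,0,1]
  grip_force: 40

```text
time_s: 3.95
tcp_pos: [0.4405, -0.2053, 0.1441]
eef_rot: [180.0, -0.0, -100.0]
contact_force: [0.4, -1.3, -1.3]
gripper_width: 0.0109
```

carry_out:
  commands: [0,0,0.8,0,1,0,0,0.5,0,1,0,-0.5,0,0,1,0,-0.8,0,0,1,0,-0.8,0,0,1,0,-0.8,0,0,1,0,-0.4,0,0,1,0,0,0,0,1]

```text
time_s: 4.75
tcp_pos: [0.4403, -0.3387, 0.1948]
eef_rot: [180.0, -0.0, -100.1]
contact_force: [-0.5, 0.2, -1.2]
gripper_width: 0.0106
```

Run:
```python
from h import *
s=telemetry.get_state();f,K,E=cam("wrist")
print(s["tcp_pos"],s["eef_rot"],s["contact_force"],s["moment"],s["gripper_width"])
np.savez("w3.npz",K=K,E=E)
cv2.imwrite("pics/w3.png",f[:,:,::-1])
c=f[100:340,220:440,::-1]
a=cv2.resize(c,None,fx=2.5,fy=2.5,interpolation=cv2.INTER_CUBIC)
f1,_,_=cam("scene")
b=cv2.resize(f1[170:330,340:420,::-1],(300,600),interpolation=cv2.INTER_CUBIC)
f2,_,_=cam("side");np.save("s3.npy",np.stack([f1,f2]))
o=np.zeros((600,550+250,3),np.uint8);o[:600,:550]=a;o[:,550:]=b[:,25:275]
cv2.imwrite("pics/m3.png",o)
```

```text
[ 0.44034958 -0.33872695  0.1948063 ] [ 1.79955632e+02 -1.05185319e-03 -1.00134666e+02] [-0.46912829  0.20949638 -1.18660595] [ 0.08882079  0.05908381 -0.00654748] 0.010613058232068808
```

View pics/m3.png

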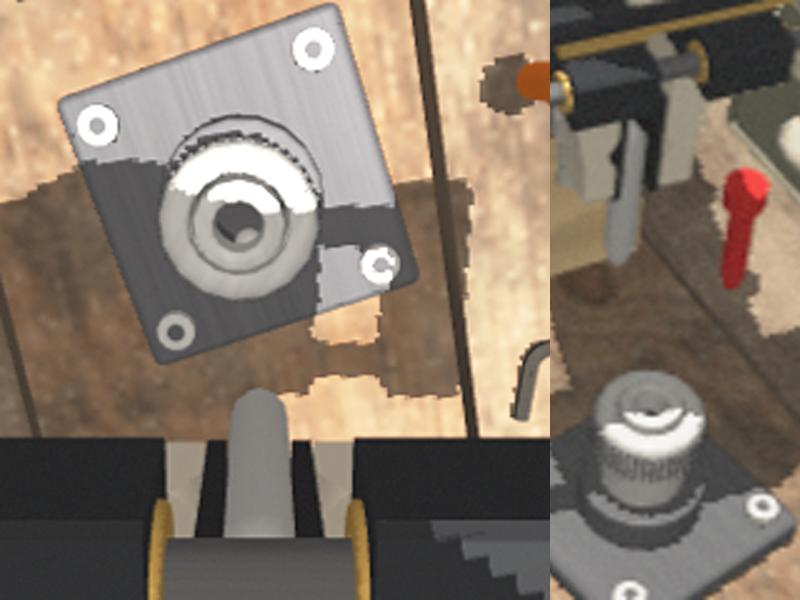

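The left crop shows the mouth centre at about (239.5,224) and the punch foot at about (260,405). The right one shows the punch held and roughly upright. Next I work out the foot's tilt and the mouth's offset.

Run:
```python
from h import *
w=np.load("w3.npz");K,E=w["K"],w["E"]
print("mouth",atz(K,E,(315.5,189.3),.077))
print("foot",atz(K,E,(323.7,261.7),.1285))
t=telemetry.get_state()["tcp_pos"]
print("expected foot px",proj(K,E,(t[0],t[1],.1285)),"upper",proj(K,E,(t[0],t[1],.17)))
_,K1,E1=cam("scene")
for z in(.1285,.17):print("scene",((proj(K1,E1,(t[0],t[1],z))-[340,170])*3.75+[550-25,0]))
```

```text
mouth [ 0.44119212 -0.37016235  0.077     ]
foot [ 0.44160143 -0.33745495  0.1285    ]
expected foot px [325.90223325 262.7134955 ] upper [326.59061474 294.19116821]
scene [614.15905532 255.74446205]
scene [621.9694512  180.02188769]
```

carry_out:
  commands: [0,-0.4,0,0,1,0,-0.41,0,0,1,0,0,-0.5,0,1,0,0,-0.4,0,1,0,0,-0.3,0,1,0,0,0,0,1,0,0,0,0,1]

```text
time_s: 5.65
tcp_pos: [0.441, -0.3701, 0.1472]
eef_rot: [180.0, -0.0, -100.0]
contact_force: [0.4, -0.5, -1.2]
gripper_width: 0.0108
```

carry_out:
  commands: [0,0,-0.1,0,1,0,0,-0.1,0,1,0,0,0,0,1]

```text
time_s: 5.95
tcp_pos: [0.4406, -0.3695, 0.1387]
eef_rot: [180.0, 0.0, -100.0]
contact_force: [0.2, 0.4, -1.5]
gripper_width: 0.0108
```

Run:
```python
from h import *
s=telemetry.get_state();print(s["tcp_pos"],s["contact_force"],s["moment"])
f,K,E=cam("wrist");f1,K1,E1=cam("scene");f2,_,_=cam("side")
a=cv2.resize(f[200:340,240:400,::-1],None,fx=2.5,fy=2.5,interpolation=cv2.INTER_CUBIC)
b=cv2.resize(f1[235:315,330:410,::-1],(400,400),interpolation=cv2.INTER_CUBIC)
o=np.zeros((400,800,3),np.uint8);o[:350,:400]=a;o[:,400:]=b
cv2.imwrite("pics/m4.png",o)
```

```text
[ 0.44063114 -0.36948545  0.13871763] [ 0.22460287  0.4469034  -1.52784109] [-0.00527128  0.03734577  0.0150521 ]
```

View pics/m4.png

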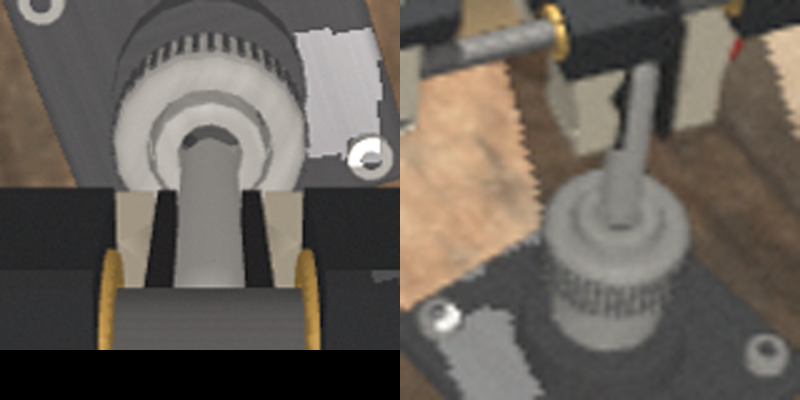

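The left crop shows the foot inside the mouth (bore gap at about (210,135)), and the right shows the punch entering the nose. There's no contact force, so I carry on down.

carry_out:
  commands: [0,0,-0.1,0,1,0,0,-0.1,0,1,0,0,0,0,1]

```text
time_s: 6.4
tcp_pos: [0.4403, -0.3694, 0.1302]
eef_rot: [179.9, 0.0, -100.0]
contact_force: [-0.7, 0.1, 0.0]
gripper_width: 0.0111
```

carry_out:
  commands: [0,0,-0.07,0,1,0,0,-0.07,0,1,0,0,0,0,1]

```text
time_s: 6.7
tcp_pos: [0.4405, -0.3695, 0.1248]
eef_rot: [180.0, 0.0, -100.0]
contact_force: [-1.2, -0.5, -0.5]
gripper_width: 0.0107
```

carry_out:
  commands: [0,0,-0.06,0,1,0,0,-0.06,0,1,0,0,0,0,1]

```text
time_s: 7.0
tcp_pos: [0.4407, -0.3696, 0.1203]
eef_rot: [180.0, 0.0, -100.0]
contact_force: [0.7, -0.6, -1.7]
gripper_width: 0.0109
```

carry_out:
  commands: [0,0,-0.06,0,1,0,0,-0.06,0,1,0,0,0,0,1]

```text
time_s: 7.3
tcp_pos: [0.441, -0.3698, 0.1157]
eef_rot: [-180.0, -0.0, -100.0]
contact_force: [-0.2, -0.7, -0.2]
gripper_width: 0.0108
```

carry_out:
  commands: [0,0,-0.06,0,1,0,0,-0.06,0,1,0,0,0,0,1]

```text
time_s: 7.6
tcp_pos: [0.441, -0.3696, 0.1108]
eef_rot: [-180.0, 0.0, -100.0]
contact_force: [2.6, -0.8, -2.2]
gripper_width: 0.0108
```

carry_out:
  commands: [0,0,-0.05,0,1,0,0,0,0,1]

```text
time_s: 7.8
tcp_pos: [0.441, -0.3696, 0.1087]
eef_rot: [-180.0, 0.0, -100.0]
contact_force: [3.1, -0.2, -2.5]
gripper_width: 0.011
```

carry_out:
  commands: [0,0,-0.05,0,1,0,0,0,0,1]

```text
time_s: 8.0
tcp_pos: [0.4409, -0.3696, 0.1066]
eef_rot: [-180.0, 0.0, -100.0]
contact_force: [2.7, 0.1, -1.6]
gripper_width: 0.011
```

Run:
```python
from h import *
s=telemetry.get_state();print(s["tcp_pos"],s["contact_force"],s["moment"])
f,K,E=cam("wrist");f1,K1,E1=cam("scene");f2,_,_=cam("side")
a=cv2.resize(f[180:340,240:400,::-1],None,fx=2.5,fy=2.5,interpolation=cv2.INTER_CUBIC)
b=cv2.resize(f1[235:315,330:410,::-1],(400,400),interpolation=cv2.INTER_CUBIC)
o=np.zeros((400,800,3),np.uint8);o[:400,:400]=a;o[:,400:]=b
cv2.imwrite("pics/m5.png",o)
```

```text
[ 0.44092778 -0.36955064  0.10663393] [ 2.67335253  0.0557335  -1.58414123] [ 0.0483091  -1.19694444 -0.00645145]
```

View pics/m5.png

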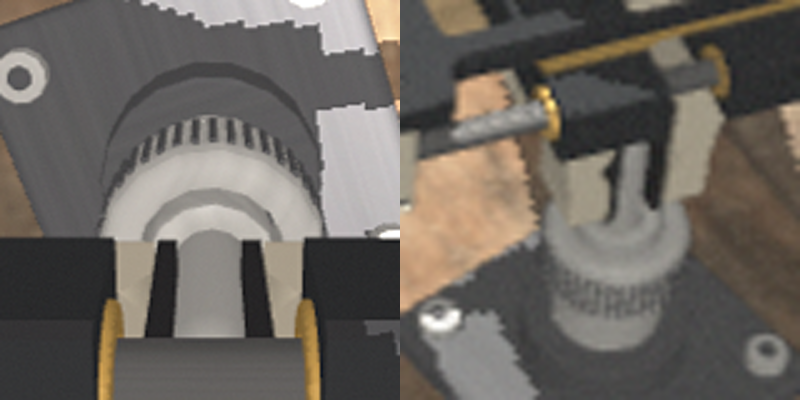

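The punch is well inside and upright, but there is a side load (+x, My −1.2 N·m). I ease the tool +x, then press with force readings taken during the motion.

carry_out:
  commands: [0.02,0,0,0,1,0,0,0,0,1]

```text
time_s: 8.35
tcp_pos: [0.4411, -0.3695, 0.1065]
eef_rot: [179.9, 0.0, -100.0]
contact_force: [0.9, 0.7, -3.9]
gripper_width: 0.0106
```

carry_out:
  commands: [0,0,-0.05,0,1]

```text
time_s: 8.45
tcp_pos: [0.4414, -0.3699, 0.1055]
eef_rot: [180.0, -0.0, -100.0]
contact_force: [-1.2, -0.1, 6.9]
gripper_width: 0.0108
```

Run:
```python
from h import *
s=telemetry.get_state();print(s["tcp_pos"],s["contact_force"],s["moment"],s["joint_torque"].round(2),s["gripper_width"])
```

```text
[ 0.44142268 -0.36992707  0.10547652] [-1.16951462 -0.07977624  6.90375532] [ 0.31683796  0.4566469  -0.03203749] [  0.13 -46.38  21.88   4.74   0.52  -0.  ] 0.010841462298532265
```

carry_out:
  commands: [0,0,-0.04,0,1]

```text
time_s: 8.55
tcp_pos: [0.4414, -0.37, 0.1041]
eef_rot: [180.0, -0.0, -100.0]
contact_force: [-1.0, 0.4, 6.3]
gripper_width: 0.0109
```

carry_out:
  commands: [0,0,-0.03,0,1]

```text
time_s: 8.65
tcp_pos: [0.4414, -0.3699, 0.1029]
eef_rot: [-180.0, -0.0, -100.0]
contact_force: [-1.1, 1.9, 7.3]
gripper_width: 0.011
```

carry_out:
  commands: [0,0,-0.03,0,1]

```text
time_s: 8.75
tcp_pos: [0.4414, -0.37, 0.1017]
eef_rot: [-180.0, -0.0, -100.0]
contact_force: [-0.6, 0.5, 5.6]
gripper_width: 0.011
```

carry_out:
  commands: [0,0,-0.02,0,1]

```text
time_s: 8.85
tcp_pos: [0.4414, -0.3699, 0.1009]
eef_rot: [-180.0, -0.0, -100.0]
contact_force: [-0.7, 1.6, 6.0]
gripper_width: 0.0107
```

carry_out:
  commands: [0,0,-0.02,0,1]

```text
time_s: 8.95
tcp_pos: [0.4414, -0.37, 0.1002]
eef_rot: [-180.0, -0.0, -100.0]
contact_force: [-1.0, 1.3, 7.7]
gripper_width: 0.0112
```

Run:
```python
from h import *
s=telemetry.get_state();print(s["tcp_pos"],s["contact_force"],s["moment"])
```

```text
[ 0.44139102 -0.36995439  0.10015598] [-0.97980039  1.27633204  7.718895  ] [0.49482702 0.45403471 0.02628187]
```

No seat yet, and the fingertips are about 1 mm above the nose. I regrip 8 mm higher before finishing the press.

carry_out:
  commands: [0,0,0,0,0.5,0,0,0.2,0,0.5,0,0,0,0,0.5,0,0,0,0,1,0,0,0,0,1,0,0,0,0,1]

```text
time_s: 9.55
tcp_pos: [0.4414, -0.3696, 0.1073]
eef_rot: [180.0, 0.0, -100.0]
contact_force: [-0.7, 1.1, 1.1]
gripper_width: 0.0106
```

carry_out:
  commands: [0,0,-0.03,0,1]

```text
time_s: 9.65
tcp_pos: [0.4416, -0.3699, 0.107]
eef_rot: [180.0, -0.0, -100.0]
contact_force: [-4.6, 4.7, 17.5]
gripper_width: 0.0109
```

carry_out:
  commands: [0,0,-0.03,0,1]

```text
time_s: 9.75
tcp_pos: [0.4416, -0.3701, 0.1069]
eef_rot: [-180.0, -0.1, -99.9]
contact_force: [-6.8, 6.1, 26.4]
gripper_width: 0.0108
```

The force rose sharply to 26 N with almost no travel and the fingertips clear at z = 0.085, so the punch is seated at the expected depth. I release and open wide.

carry_out:
  commands: [0,0,0.03,0,0.9,0,0,0,0,-1,0,0,0,0,-1,0,0,0,0,-1,0,0,0,0,-1]

```text
time_s: 10.25
tcp_pos: [0.4415, -0.3696, 0.1059]
eef_rot: [180.0, 0.0, -100.0]
contact_force: [-1.5, 0.9, -0.4]
gripper_width: 0.0373
```

carry_out:
  commands: [0,0,-0.4,0,-1,0,0,-0.3,0,-1,0,0,-0.2,0,-1,0,0,0,0,-1,0,0,0,0,-1]

```text
time_s: 10.75
tcp_pos: [0.4415, -0.3697, 0.07]
eef_rot: [180.0, -0.0, -100.0]
contact_force: [0.7, 0.7, -0.5]
gripper_width: 0.0768
```

Run:
```python
from h import *
s=telemetry.get_state();print(s["tcp_pos"],s["contact_force"],s["moment"],s["joints"].round(1))
f1,K1,E1=cam("scene");f,_,_=cam("wrist")
a=cv2.resize(f[140:400,180:480,::-1],(460,400),interpolation=cv2.INTER_CUBIC)
b=cv2.resize(f1[235:315,336:404,::-1],(340,400),interpolation=cv2.INTER_CUBIC)
cv2.imwrite("pics/m6.png",np.hstack([a,b]))
```

```text
[ 0.44150251 -0.36970016  0.06997683] [ 0.6755489   0.71706217 -0.48576681] [ 0.02800795 -0.03600137  0.03137833] [-20.5  21.5 -24.4   0.  -44.2  10.5]
```

View pics/m6.png

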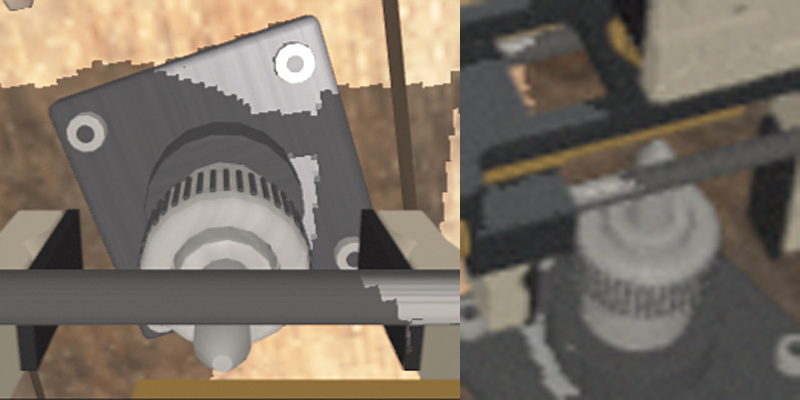

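The view shows the punch seated and upright, and the nut centred between the open jaws. Now I grip the nut.

carry_out:
  commands: [0,0,0,0,1,0,0,0,0,1,0,0,0,0,1,0,0,0,0,1,0,0,0,0,1,0,0,0,0,1]
  grip_force: 60

```text
time_s: 11.45
tcp_pos: [0.4416, -0.3697, 0.0702]
eef_rot: [-180.0, -0.0, -100.0]
contact_force: [0.6, -0.2, -0.3]
gripper_width: 0.0449
```

```bash
cat > m.py <<'E'
from h import *
s=telemetry.get_state();print(s["time_s"],s["tcp_pos"].round(4),s["eef_rot"].round(2),"F",s["contact_force"].round(1),"M",s["moment"].round(3),"t6",s["joint_torque"][[0,5]].round(3),s["gripper_width"].round(4))
E
python3 m.py
```

```text
Traceback (most recent call last):
  File "m.py", line 2, in <module>
    s=telemetry.get_state();print(s["time_s"],s["tcp_pos"].round(4),s["eef_rot"].round(2),"F",s["contact_force"].round(1),"M",s["moment"].round(3),"t6",s["joint_torque"][[0,5]].round(3),s["gripper_width"].round(4))
                                                                                                                                                                                          ^^^^^^^^^^^^^^^^^^^^^^^^
AttributeError: 'float' object has no attribute 'round'
```

carry_out:
  commands: [0,0,0,-0.7,1,0,0,0,-0.7,1,0,0,0,-0.7,1,0,0,0,-0.7,1]

```text
time_s: 11.85
tcp_pos: [0.4408, -0.3696, 0.0701]
eef_rot: [179.9, -0.0, -111.3]
contact_force: [-2.7, 0.0, 2.1]
gripper_width: 0.0407
```

```bash
python3 m.py
```

```text
Traceback (most recent call last):
  File "m.py", line 2, in <module>
    s=telemetry.get_state();print(s["time_s"],s["tcp_pos"].round(4),s["eef_rot"].round(2),"F",s["contact_force"].round(1),"M",s["moment"].round(3),"t6",s["joint_torque"][[0,5]].round(3),s["gripper_width"].round(4))
                                                                                                                                                                                          ^^^^^^^^^^^^^^^^^^^^^^^^
AttributeError: 'float' object has no attribute 'round'
```

```bash
sed -i 's/s\["gripper_width"\].round(4)/round(s["gripper_width"],4)/' m.py; python3 m.py
```

```text
11.85 [ 0.4408 -0.3696  0.0701] [ 1.7991e+02 -2.0000e-02 -1.1129e+02] F [-2.7  0.   2.1] M [-0.229  0.852  0.285] t6 [0.765 0.5  ] 0.0407
```

carry_out:
  commands: [0,0,0,-0.7,1,0,0,0,-0.7,1]

```text
time_s: 12.05
tcp_pos: [0.4409, -0.3697, 0.0701]
eef_rot: [179.9, -0.0, -116.9]
contact_force: [-2.8, -0.9, 1.4]
gripper_width: 0.0409
```

```bash
python3 m.py
```

```text
12.05 [ 0.4409 -0.3697  0.0701] [ 1.7993e+02 -3.0000e-02 -1.1688e+02] F [-2.8 -0.9  1.4] M [-0.252  0.774  0.324] t6 [0.761 0.499] 0.0409
```

carry_out:
  commands: [0,0,0,-0.7,1,0,0,0,-0.7,1]

```text
time_s: 12.25
tcp_pos: [0.441, -0.3697, 0.0701]
eef_rot: [179.9, -0.0, -122.5]
contact_force: [-1.6, -0.9, 0.2]
gripper_width: 0.0404
```

```bash
python3 m.py
```

```text
12.25 [ 0.441  -0.3697  0.0701] [ 1.7994e+02 -4.0000e-02 -1.2248e+02] F [-1.6 -0.9  0.2] M [-0.347  0.64   0.311] t6 [0.798 0.498] 0.0404
```

carry_out:
  commands: [0,0,0,-0.7,1,0,0,0,-0.7,1]

```text
time_s: 12.45
tcp_pos: [0.4411, -0.3698, 0.0701]
eef_rot: [180.0, -0.0, -128.1]
contact_force: [-2.1, -1.8, 1.0]
gripper_width: 0.0406
```

```bash
python3 m.py
```

```text
12.45 [ 0.4411 -0.3698  0.0701] [ 1.7996e+02 -4.0000e-02 -1.2809e+02] F [-2.1 -1.8  1. ] M [-0.453  0.567  0.307] t6 [0.869 0.495] 0.0406
```

carry_out:
  commands: [0,0,0,-0.6,1,0,0,0,-0.6,1]

```text
time_s: 12.65
tcp_pos: [0.4411, -0.3699, 0.0701]
eef_rot: [180.0, -0.0, -132.9]
contact_force: [-1.3, -1.8, -0.6]
gripper_width: 0.0404
```

```bash
python3 m.py
```

```text
12.65 [ 0.4411 -0.3699  0.0701] [ 1.7997e+02 -4.0000e-02 -1.3286e+02] F [-1.3 -1.8 -0.6] M [-0.603  0.423  0.313] t6 [0.947 0.362] 0.0404
```

carry_out:
  commands: [0,0,0,-0.6,1,0,0,0,-0.6,1]

```text
time_s: 12.85
tcp_pos: [0.4412, -0.3699, 0.0701]
eef_rot: [180.0, -0.0, -137.7]
contact_force: [-0.6, -2.3, 0.4]
gripper_width: 0.0403
```

```bash
python3 m.py
```

```text
12.85 [ 0.4412 -0.3699  0.0701] [ 1.7998e+02 -4.0000e-02 -1.3766e+02] F [-0.6 -2.3  0.4] M [-0.727  0.363  0.34 ] t6 [1.045 0.351] 0.0403
```

carry_out:
  commands: [0,0,0,-0.6,1,0,0,0,-0.6,1]

```text
time_s: 13.05
tcp_pos: [0.4413, -0.37, 0.0701]
eef_rot: [180.0, -0.0, -142.5]
contact_force: [-1.0, -2.7, -1.0]
gripper_width: 0.0408
```

```bash
python3 m.py
```

```text
13.05 [ 0.4413 -0.37    0.0701] [ 1.7999e+02 -4.0000e-02 -1.4246e+02] F [-1.  -2.7 -1. ] M [-0.844  0.396  0.37 ] t6 [1.169 0.331] 0.0408
```

carry_out:
  commands: [0,0,0,-0.6,1]

```text
time_s: 13.15
tcp_pos: [0.4413, -0.37, 0.0701]
eef_rot: [-180.0, -0.0, -144.9]
contact_force: [-1.0, -2.9, -0.7]
gripper_width: 0.0406
```

```bash
python3 m.py
```

```text
13.15 [ 0.4413 -0.37    0.0701] [-1.8000e+02 -4.0000e-02 -1.4486e+02] F [-1.  -2.9 -0.7] M [-0.922  0.296  0.382] t6 [1.241 0.321] 0.0406
```

carry_out:
  commands: [0,0,0,-0.6,1]

```text
time_s: 13.25
tcp_pos: [0.4413, -0.3701, 0.0701]
eef_rot: [-180.0, -0.0, -147.3]
contact_force: [-0.6, -3.8, -1.6]
gripper_width: 0.0405
```

```bash
python3 m.py
```

```text
13.25 [ 0.4413 -0.3701  0.0701] [-1.7999e+02 -4.0000e-02 -1.4725e+02] F [-0.6 -3.8 -1.6] M [-1.035  0.323  0.383] t6 [1.318 0.31 ] 0.0405
```

Mz held at about 0.308 until −133°, then climbed to 0.34, 0.37 and 0.38, which fits the jaws making contact near −136°. One small further nip to confirm.

carry_out:
  commands: [0,0,0,-0.5,1]

```text
time_s: 13.35
tcp_pos: [0.4413, -0.3701, 0.0701]
eef_rot: [-180.0, -0.0, -149.2]
contact_force: [-0.6, -3.3, -1.5]
gripper_width: 0.0406
```

```bash
python3 m.py
python3 - <<'E'
from h import *
for i in range(6):
    cams.capture("side");s=telemetry.get_state();print(s["time_s"],s["eef_rot"][2].round(2),s["moment"].round(3))
E
```

```text
13.35 [ 0.4413 -0.3701  0.0701] [-1.7999e+02 -4.0000e-02 -1.4925e+02] F [-0.6 -3.3 -1.5] M [-1.122  0.255  0.372] t6 [1.375 0.099] 0.0406
13.4 -149.36 [-1.193  0.384  0.326]
13.45 -149.2 [-1.436  0.372  0.109]
13.5 -149.15 [-1.628  0.429  0.076]
13.55 -149.14 [-1.873  0.489  0.074]
13.6 -149.15 [-1.814  0.466  0.065]
13.65 -149.15 [-1.863  0.489  0.046]
```

carry_out:
  commands: [0,0,0,-0.3,1]

```text
time_s: 13.75
tcp_pos: [0.4414, -0.3701, 0.0701]
eef_rot: [-180.0, -0.0, -150.3]
contact_force: [-1.1, -5.0, -1.8]
gripper_width: 0.0409
```

```bash
python3 m.py
```

```text
13.75 [ 0.4414 -0.3701  0.0701] [-1.7999e+02 -3.0000e-02 -1.5033e+02] F [-1.1 -5.  -1.8] M [-1.867  0.456  0.444] t6 [2.441 0.197] 0.0409
```

carry_out:
  commands: [0,0,0,-0.3,1]

```text
time_s: 13.85
tcp_pos: [0.4414, -0.3701, 0.0701]
eef_rot: [-180.0, -0.0, -151.6]
contact_force: [-2.2, -5.7, -2.8]
gripper_width: 0.0406
```

```bash
python3 m.py
```

```text
13.85 [ 0.4414 -0.3701  0.0701] [-1.7998e+02 -3.0000e-02 -1.5156e+02] F [-2.2 -5.7 -2.8] M [-1.994  0.433  0.421] t6 [ 2.535 -0.026] 0.0406
```

Mz is now 0.42–0.44. The ramp fit puts contact at about −136° and the nut is roughly 15° (0.27 rad) past it, mid-window. I release and retreat straight up.

carry_out:
  commands: [0,0,0,0,-1,0,0,0,0,-1,0,0,0,0,-1,0,0,0,0,-1,0,0,0,0,-1,0,0,0,0,-1,0,0,0,0,-1]

```text
time_s: 14.55
tcp_pos: [0.4416, -0.3696, 0.0702]
eef_rot: [180.0, 0.0, -151.6]
contact_force: [0.1, -0.2, -0.2]
gripper_width: 0.086
```

carry_out:
  commands: [0,0,0.3,0,-1,0,0,0.6,0,-1,0,0,1,0,-1,0,0,1,0,-1,0,0,1,0,-1,0,0,0,0,-1,0,0,0,0,-1]

```text
time_s: 15.25
tcp_pos: [0.442, -0.3698, 0.2282]
eef_rot: [-179.8, 0.1, -151.6]
contact_force: [-0.8, 0.2, -1.4]
gripper_width: 0.0875
```

```bash
python3 m.py
python3 - <<'E'
from h import *
f1,K1,E1=cam("scene");f,_,_=cam("wrist");np.save("w7.npy",f)
a=cv2.resize(f[:,:,::-1],(427,320))
b=cv2.resize(f1[180:340,260:430,::-1],(340,320),interpolation=cv2.INTER_CUBIC)
cv2.imwrite("pics/m7.png",np.hstack([a,b]))
E
```

```text
15.25 [ 0.442  -0.3698  0.2282] [-1.7985e+02  1.4000e-01 -1.5160e+02] F [-0.8  0.2 -1.4] M [-0.014 -0.013 -0.055] t6 [0.023 0.003] 0.0875
```

View pics/m7.png

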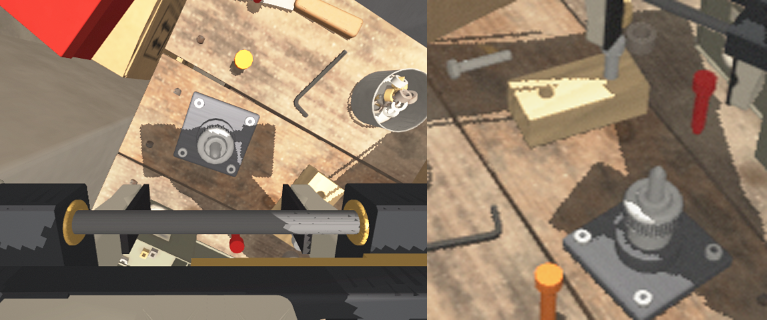

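The last view shows the punch standing upright in the nose, tip at about (656,170). The rack's left hole is empty, the spare is still in the right one, and nothing else has moved. The robot is clear, so I hand in.

```bash
python3 -c "
from plant import r
print(r.close_job())"
```

```text
the job is handed in; nothing more can be done
None
```

The pointed punch is in the collet holder, pressed home past its detent, and the nut is nipped up. I handed the job in at about 15.4 s of robot time, with the gripper open and clear above the holder.

- **Pressing:** the detent took about 6–8 N. The seat showed as a sharp rise to 26 N with almost no travel. I regripped 8 mm higher before the final press, so the fingertips could not touch the nose.
- **Nut:** running torque was about 0.31 N m, rising to 0.42–0.44 N m. My fit puts first contact at about −136° of tool yaw, and I stopped at −151.6°. That is about 15.6° (0.27 rad) past contact, inside the 0.1–0.45 rad range. It is right at the 15° limit if binding counts from first contact, and less if it counts from where the rise could be felt.
- **Final view:** the punch stands upright in the nose, the spare is still in the rack, and nothing else appears to have moved.

**Where checks disagreed or were weak:**
- The torque readings were noisy (about ±0.015–0.02 N m), and two of them (0.383 and 0.372 N m) fell below the expected climb. The contact angle is therefore uncertain by about 2–3°.
- The pads were not fully closed when I began turning the nut, so I do not know its total turn exactly.
- The images put the free punch tip about 47 mm above the rack, where the notes say 37 mm. I went by the images, and the seat came at the depth they predicted.
- I did not measure the punch's final standing height in a picture; the seating depth comes from tool position and force.

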